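Lock the repaired devices away in the lift-up bench locker

ROBOT

A 6-joint arm with a two-finger parallel gripper is mounted at the origin on the work surface. World frame = base frame: x ahead of the robot, y to its left, z up, the work surface at z = 0. Lengths are in m, angles in rad, forces in N, time in s.
With the tool pointing down it reaches from about 0.325 to 0.75 m from the base axis. Payload 7.6 kg.
Tool frame: the origin (TCP) lies between the finger pads; the fingertips stand 22 mm ahead of it and the grasp point (between the pads) lies 3 mm ahead of it (ctrl.finger_overhang is the distance from the TCP to the fingertips, in m); z points along the fingers, y is the line along which they close (so a half turn about z gives the same grasp; the last joint's range is limited). The gripper opens to 85 mm and grips with 20 to 120 N. Pads are 22 mm wide; open, the fingers measure 114 mm over their backs; the gripper's body (76 mm by 85 mm) begins 54 mm behind the grasp point. The pads swing forward as they close: fully open they stand 13 mm farther back than shut.
Start: joints at [1.117, 0.052, 1.401, -0, 1.689, -0.07], TCP at [0.197, 0.487, 0.253] pointing down, gripper open.
Joint ranges: [-2.9, 2.9], [-0.91, 2.17], [0.12, 2.37], [-1.06, 4.2], [0.26, 2.73], [-2.93, 2.93]. Speed limits (rad/s): [2.57, 2.57, 3.01, 3.14, 3.14, 3.14].

INTERFACE

Orientations are given as a unit quaternion [w, x, y, z].
In Python, from bench import ctrl gives the robot as it stands. Calls block until the motion is done:
- ctrl.move_ptp(position, orientation): joint-space move of the TCP to a pose.
- ctrl.movel(position, orientation=None, velocity=0.15, stop_force=None): straight line of the TCP; orientation=None keeps the orientation; velocity is the mean speed in m/s. With stop_force (N) it stops when the force on the tool has changed by that much, and returns True; else False.
- ctrl.move_joints(angles): joint-space move.
- ctrl.move_gripper(opening): opening from 0.0 (shut) to 1.0 (fully open); the grip force is fixed at half the most; returns when the fingers have stopped.
- ctrl.wait(seconds).
- ctrl.solve_ik(position, orientation): joint angles nearest the present ones, or None.
- ctrl.get_obs(): the state.
- ctrl.get_image(name): name is "scene" or "top" or "wrist"; returns a dict with "image" (480x640x3 uint8, blue, green, red), "range_z" (480x640 float32, m along the optical axis (not along the pixel's ray), 0 where there is no reading), "K" (3x3 intrinsics, pixels), "k1" (the pictures are not rectified: a ray, as slopes to the right and down, at radius r is drawn at 1 + k1 r^2 times it, then the intrinsics apply), "extrinsics" (4x4, takes a point from camera to world coordinates); the wrist camera has in their place "T_tool_cam" (4x4, takes a point from camera to tool coordinates, whose origin is the TCP and whose axes are the flange's). Camera axes: x right, y up, looking along -z (the intrinsics and any distortion apply to the point x, -y, -z); pixel columns grow to the right and rows downward; lengths in m; the calibration is good to about 2 mm. A picture is of the moment at which its call begins: read the wrist's pose just before it.
A pose or a line that the arm cannot do raises ctrl.IKError and nothing moves.
- ctrl.hand_in(): hands the job in; it is judged then, once.
Trained networks look in the newest picture that a camera, given by its name, has taken for a name from the list of things; names that differ only in an ending like _2 or _b are one class to them, and where a whole thing is asked for, a point or a joint stands for the part that bears it (a point fixed in the world has none). Each returns a list of dicts, best first, with "confidence" (0 to 1); they miss things now and then, are a little off and sometimes report something else, mostly with a low value. They report only what shows in the picture. A call takes as long as a camera call. They do not tell look-alikes from the thing itself.
- ctrl.find_in(name, camera): "point" ([x, y, z] in m, in the coordinates of the camera as it stood for that picture, good to about 4 mm: the middle of the surface that is visible of it).
- ctrl.silhouettes(name, camera): "mask" (480x640 bool, what is visible of it).
- ctrl.mark_of(name, camera): "point" ([x, y, z] in m, in the coordinates of the camera as it stood for that picture, good to about 4 mm: a listed point, or the origin of a listed thing).
The state is a dict: "t": time; "q": joint angles; "qd": joint speeds; "effort": joint torques, N m; "ee_pos": TCP position; "orientation": TCP orientation; "wrist_force": force on the tool from outside, world axes, zero at the start; "torque": the same for the moment, N m; "grip_width": opening from 0.0 (shut) to 1.0 (fully open); "grip_force": force on a finger pad.
Only numpy, scipy, OpenCV 4.12 (cv2) and the standard library are available. Lean on these libraries where they do the work, as an engineer would, in place of code of your own. Each camera call takes 0.05 s, during which the arm holds its last target. There are 200 camera calls.

TASK

Put the repaired devices on the blue mat away for the night: raise the clear lift-up door of the bench locker by its orange tab until its stay locks and it stands open by itself, and lay every device flat and fully down in the foam nest cut to its shape. Then press the yellow release pad and hold it down until the door starts to sink, and let the door come fully shut over the devices. Leave the screwdriver, bottle, screw tray and mug as they are.

Things in the scene. Friction and masses are not known exactly. Their poses are not given: they have to be found in the camera images.
- locker: low bench-top locker, fixed, elsewhere each time, 180 (x) by 420 (y) mm; origin: centre of its underside; x to its back (hinge side), y left, z up. White walls: front 50 mm high at x = -79, sides 65 high, back 126 high at x = +92. Inside, a dark foam tray (top face at 27 mm) with five nests side by side. On its right (-y) a dark stay housing 58 mm high reaches out to y = -307 mm.
- door (a joint): clear lift-up door hinged at the back's top, rad: 0 shut (sloping 0.39 rad down to the front), grows as the front edge is lifted, upper stop 1.98. Panel 184 mm long, 420 wide, 8 thick, 0.6 kg; damped (0.45 N m s/rad), weak closing spring. Lifted past 1.95 the stay's pawl snaps in; let go, it then rests locked at about 1.89. Let go lower, it sinks slowly and shuts by itself in several seconds.
- door_hinge (a point): middle of the door's hinge axis, which runs along the locker's y, 132 mm above the bench, 90 mm behind the locker's origin.
- door_tab (a point): grip centre of the orange tab on the middle of the door's front edge, in the door's plane, 214 mm from the hinge axis, 30 mm beyond the edge; the tab is 24 mm wide along the hinge axis, 14 mm thick, and sticks out 60 mm. Its two sides look along the hinge axis, so pads closed on them let the door pivot between them.
- release (a joint): travel of the yellow release pad, in m: 0 up, 0.012 fully down. Sprung: 2 N to start, about 6 N fully down. Fully down it frees the door's stay; it must be held down about 2 s, until the door has sunk below 1.55 rad, and springs back when let go.
- release_pad (a point): centre of the top face of the yellow release pad, 44 by 44 mm, 102 mm above the bench when up, on the locker's right side (285 mm to the right of its origin, 55 mm before it); pressed straight down.
- phone: small mint-green phone with black screen, 110 (x) by 52 (y) by 16 (z) mm, 0.17 kg, lying on the mat; origin at its centre.
- bank: white power bank, 90 (x) by 36 (y) by 24 (z) mm, 0.2 kg, rounded edges, lying on the mat; origin at its centre.
- puck: round black charging puck, 60 mm across, 22 mm high, 0.12 kg; origin at its centre.
- case: red pill-shaped earbud case, 72 (x) by 42 (y) by 24 (z) mm with round ends, 0.1 kg; origin at its centre.
- cube: yellow square action camera, 56 by 56 by 26 (z) mm with a black lens on top, 0.14 kg; origin at its centre.
- nest_phone (a point): centre of the floor of the phone's nest, 118 (x) by 60 (y) mm, 20 mm above the bench; its floor is bright blue, the surrounding dark foam rises 7 mm above it. Axes as the locker's.
- nest_bank (a point): centre of the floor of the power bank's nest, 98 (x) by 44 (y) mm, 20 mm above the bench; its floor is bright blue, the surrounding dark foam rises 7 mm above it. Axes as the locker's.
- nest_puck (a point): centre of the floor of the round nest, 68 mm across, 20 mm above the bench; its floor is bright blue, the surrounding dark foam rises 7 mm above it. Axes as the locker's.
- nest_case (a point): centre of the floor of the earbud case's nest, 80 (x) by 50 (y) mm with cut corners, 20 mm above the bench; its floor is bright blue, the surrounding dark foam rises 7 mm above it. Axes as the locker's.
- nest_cube (a point): centre of the floor of the camera's square nest, 64 by 64 mm, 20 mm above the bench; its floor is bright blue, the surrounding dark foam rises 7 mm above it. Axes as the locker's.
- driver: bystander: screwdriver 170 mm long lying on the bench near the robot; do not disturb.
- cleaner: bystander: bottle 130 mm high, 56 mm across, beyond the mat; do not disturb.
- screws: bystander: open pale blue screw tray 100 by 70 by 30 mm to the right of the mat; do not disturb.
- mug: bystander: white mug 85 mm high at the far left; do not disturb.
Not all that is in view belongs to the job. What is meant by the bank is not purple, and is the smaller of those in its own colour.

How it is judged:
By the outcome, as a careful person would: the job done as asked, in the order asked, and still so for the second after the job is handed in, with the robot touching nothing.
Of phone, bank, puck, case, cube only 3 to 5 are there at a start; the rules pass over those that are not, and their reading is None.
At some moment in a run one of phone, bank, puck, case, cube may be knocked a few centimetres aside while the robot is not near it.
Once in a run the grip may slacken for a moment while it holds something.
It also fails if it takes over 210 s, if anything falls off the work surface, if the arm or the gripper's body presses on something with over 40 N, if the wrist force passes 120 N, or if a joint passes its speed limit or range.

## Working session

There is one attempt and no reset: what is moved stays moved. The work goes in short steps, each a Python script; the robot and the scene stay as the last script left them, time stands still between calls to the robot, and variables do not carry over. Pictures are saved under pics/ and viewed, at most 14 in all, crops included, and the job is handed in when it is done.

```bash
ls; mkdir -p pics; cat > h.py <<'E'
import numpy as np, cv2
from scipy.spatial.transform import Rotation as R
from bench import ctrl
def pose():
    o=ctrl.get_obs(); q=o["orientation"]
    T=np.eye(4); T[:3,:3]=R.from_quat([q[1],q[2],q[3],q[0]]).as_matrix(); T[:3,3]=o["ee_pos"]; return T
def img(cam):
    P=pose(); d=ctrl.get_image(cam)
    d["T"]=P@d["T_tool_cam"] if cam=="wrist" else np.array(d["extrinsics"]); return d
def w(T,p): return (T@np.r_[p,1])[:3]
def cloud(d):
    K=np.array(d["K"]); v,u=np.mgrid[0:480,0:640]; 
    p=cv2.undistortPoints(np.stack([u,v],-1).reshape(-1,1,2).astype(float),K,np.array([d["k1"],0,0,0,0.])).reshape(480,640,2)
    z=d["range_z"]; P=np.stack([p[...,0]*z,-p[...,1]*z,-z],-1)
    W=P@d["T"][:3,:3].T+d["T"][:3,3]; W[z<=0]=np.nan; return W
def down(yaw):
    "tool z down, tool y axis along world angle yaw"
    y=np.array([np.cos(yaw),np.sin(yaw),0]); z=np.array([0,0,-1.]); x=np.cross(y,z)
    q=R.from_matrix(np.c_[x,y,z]).as_quat(); return [q[3],q[0],q[1],q[2]]
E
python3 - <<'E'
from h import *
for c in ("scene","top"):
    d=img(c); cv2.imwrite(f"pics/{c}0.png",d["image"]); print(c,d["T"].round(3).tolist())
    for n in "locker door_hinge door_tab release_pad nest_phone nest_bank nest_puck nest_case nest_cube phone bank puck case cube driver cleaner screws mug".split():
        print(n,[(w(d["T"],r["point"]).round(3).tolist(),round(r["confidence"],2)) for r in ctrl.mark_of(n,c)][:4])
E
```

```text
pics
scene [[0.78, -0.535, 0.326, 1.103], [0.626, 0.667, -0.404, -0.627], [-0.001, 0.519, 0.855, 1.462], [0.0, 0.0, 0.0, 1.0]]
locker [([0.571, 0.244, -0.001], 0.86), ([0.529, -0.576, 0.004], 0.21)]
door_hinge [([0.663, 0.249, 0.131], 0.92)]
door_tab [([0.466, 0.238, 0.049], 0.69)]
release_pad [([0.537, -0.04, 0.101], 0.63)]
nest_phone []
nest_bank [([0.452, 0.596, -0.001], 0.19)]
nest_puck []
nest_case []
nest_cube [([0.572, 0.091, 0.021], 0.85)]
phone [([0.475, -0.284, 0.014], 0.86)]
bank [([0.853, -0.065, 0.023], 0.74), ([0.618, -0.294, 0.015], 0.7), ([0.79, -0.327, 0.01], 0.69)]
puck [([0.526, -0.578, 0.003], 0.59), ([0.599, -0.173, 0.013], 0.56)]
case [([0.475, -0.167, 0.014], 0.68), ([0.37, 0.058, -0.002], 0.31)]
cube [([0.477, -0.412, 0.016], 0.93)]
driver [([0.368, 0.057, -0.003], 0.67)]
cleaner [([0.77, -0.204, -0.004], 0.62)]
screws [([0.527, -0.579, 0.0], 0.8)]
mug [([0.449, 0.598, 0.001], 0.83)]
top [[0.013, 0.996, -0.088, 0.501], [-1.0, 0.013, -0.003, -0.01], [-0.002, 0.088, 0.996, 1.512], [0.0, 0.0, 0.0, 1.0]]
locker [([0.575, 0.243, 0.004], 0.7)]
door_hinge [([0.661, 0.248, 0.136], 0.68), ([0.474, -0.16, 0.015], 0.29)]
door_tab [([0.467, 0.238, 0.043], 0.77)]
release_pad [([0.53, -0.581, 0.004], 0.71), ([0.532, -0.042, 0.103], 0.59)]
nest_phone []
nest_bank []
nest_puck []
nest_case []
nest_cube []
phone [([0.477, -0.283, 0.012], 0.65)]
bank [([0.792, -0.319, 0.015], 0.78), ([0.853, -0.059, 0.02], 0.75), ([0.615, -0.289, 0.019], 0.6), ([0.368, 0.057, 0.002], 0.41)]
puck [([0.595, -0.175, 0.015], 0.7)]
case [([0.475, -0.164, 0.017], 0.8), ([0.575, 0.242, 0.001], 0.74)]
cube [([0.48, -0.413, 0.018], 0.82), ([0.466, 0.239, 0.045], 0.4)]
driver [([0.368, 0.057, 0.003], 0.77), ([0.481, -0.412, 0.017], 0.52)]
cleaner [([0.769, -0.207, 0.001], 0.96)]
screws [([0.529, -0.583, 0.002], 0.61)]
mug [([0.448, 0.595, 0.001], 0.56), ([0.369, 0.054, 0.004], 0.44)]
```

View pics/scene0.png

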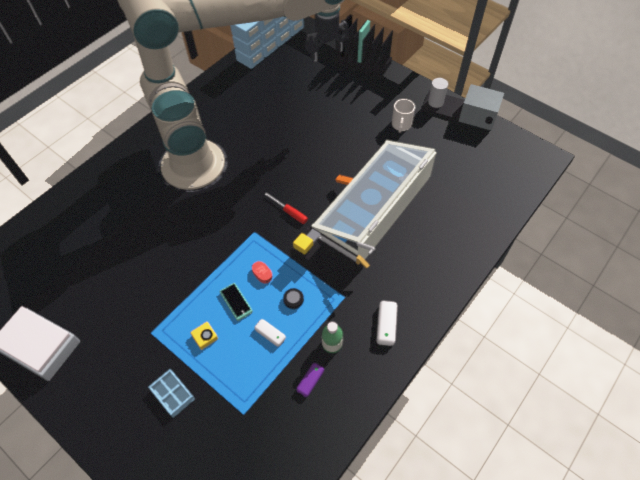

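View pics/top0.png

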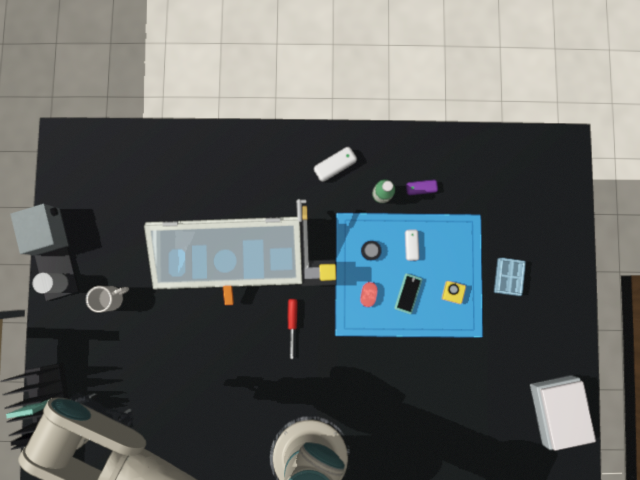

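The top view shows all five devices on the mat: puck (371,250), white bank (411,244), case (369,294), phone (408,293) and cube (454,291). The larger white bank (335,164) and the purple one (422,187) are decoys. The door is shut and its orange tab is at (228,295). Next I'll fit the locker pose from a close wrist view and check that the door arc is reachable.

```bash
cat >> h.py <<'E'
LP={"locker":(0,0,0),"door_hinge":(.09,0,.132),"release_pad":(-.055,-.285,.102)}
TABL=(.09-.214*np.cos(.39),0,.132-.214*np.sin(.39))
def fit(obs):
    "obs: list of (local xyz, world xyz) -> x,y,yaw"
    from scipy.optimize import least_squares
    def f(p):
        c,s=np.cos(p[2]),np.sin(p[2]); return np.ravel([(p[0]+c*l[0]-s*l[1]-o[0],p[1]+s*l[0]+c*l[1]-o[1]) for l,o in obs])
    return least_squares(f,[.573,.243,.05],loss="soft_l1",f_scale=.004).x
def l2w(L,l):
    c,s=np.cos(L[2]),np.sin(L[2]); return np.array([L[0]+c*l[0]-s*l[1],L[1]+s*l[0]+c*l[1],l[2]])
def w2l(L,p):
    c,s=np.cos(L[2]),np.sin(L[2]); d=np.array(p[:2])-L[:2]; return np.array([c*d[0]+s*d[1],-s*d[0]+c*d[1],p[2]])
def tab(L,th):
    f=th-.39; return l2w(L,(.09-.214*np.cos(f),0,.132+.214*np.sin(f)))
E
python3 - <<'E'
from h import *
obs=[]
def add(c):
    d=img(c)
    for n,l in list(LP.items())+[("door_tab",TABL)]:
        for r in ctrl.mark_of(n,c)[:2]:
            p=w(d["T"],r["point"])
            if np.linalg.norm(p-l2w((.573,.243,.05),l))<.02: obs.append((l,p)); print(c,n,p.round(4))
    return d
for c in ("scene","top","scene","top"): add(c)
L=fit(obs); print(L, ctrl.finger_overhang, ctrl.get_obs()["grip_width"])
t=tab(L,0)
ctrl.move_ptp([t[0]-.03,t[1],.25],down(L[2]+np.pi/2))
d=add("wrist"); cv2.imwrite("pics/w1.png",d["image"])
L=fit(obs); print(L); np.save("L.npy",L)
q=ctrl.get_obs()["q"];print(np.round(q,2))
for th in np.linspace(0,1.98,7):
    for tilt in (0,):
        s=ctrl.solve_ik(list(tab(L,th)+[0,0,.003]),down(L[2]+np.pi/2)); print(th,None if s is None else np.round(s,2))
E
```

```text
scene locker [0.5733 0.2442 0.0023]
scene door_hinge [0.6647 0.2503 0.1307]
scene release_pad [ 0.5363 -0.0434  0.0998]
scene door_tab [0.4645 0.2392 0.046 ]
top locker [0.5725 0.2404 0.0009]
top door_hinge [0.6617 0.2492 0.1341]
top release_pad [ 0.5331 -0.0413  0.1034]
top door_tab [0.4665 0.2375 0.0421]
scene locker [0.5728 0.2447 0.0025]
scene door_hinge [0.6662 0.2472 0.1317]
scene release_pad [ 0.5372 -0.0418  0.1021]
scene door_tab [0.4644 0.2386 0.0495]
top locker [0.572  0.2465 0.0012]
top door_hinge [0.6625 0.2477 0.1324]
top release_pad [ 0.5315 -0.0385  0.1045]
top door_tab [0.4661 0.2377 0.0467]
[0.5732967  0.24451618 0.05512956] 0.022 1.0001118561143985
wrist locker [5.718e-01 2.409e-01 5.000e-04]
[0.5731881  0.24432139 0.05527015]
[ 0.43 -0.03  1.49  0.    1.68 -1.2 ]
0.0 [ 0.4   0.21  1.64 -0.    1.29 -1.22]
0.33 [ 0.41  0.09  1.63 -0.    1.42 -1.21]
0.66 [ 0.41  0.05  1.52 -0.    1.57 -1.22]
0.99 [ 0.39  0.1   1.34 -0.    1.7  -1.24]
1.32 [ 0.36  0.23  1.11 -0.    1.81 -1.26]
1.6500000000000001 [ 0.33  0.41  0.81 -0.    1.92 -1.29]
1.98 [ 0.31  0.67  0.44 -0.    2.03 -1.32]
```

View pics/w1.png

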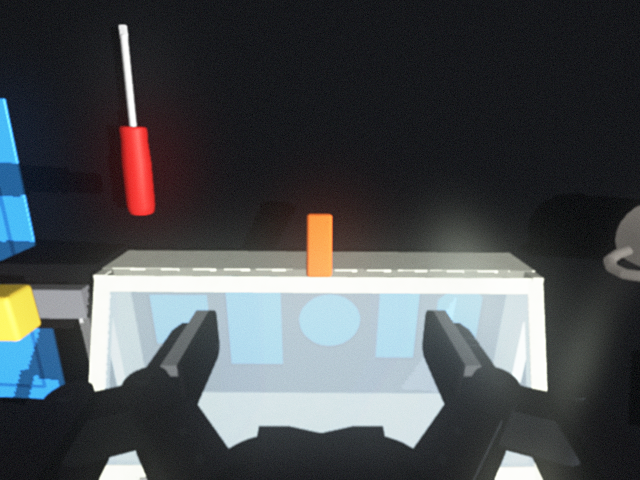

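The wrist view shows the tab centred between the fingers at about (319,245), so the locker fit agrees with it, and the whole arc is reachable. I'll grip the tab and lift the door now.

```bash
python3 - <<'E'
from h import *
L=np.load("L.npy"); q=down(L[2]+np.pi/2); up=np.array([0,0,.003])
f=lambda:np.linalg.norm(ctrl.get_obs()["wrist_force"])
ctrl.move_ptp(list(tab(L,0)+[0,0,.10]),q); print("f0",f())
print(ctrl.movel(list(tab(L,0)+up),q,.12,stop_force=10))
ctrl.move_gripper(0.0); o=ctrl.get_obs(); print(o["grip_width"],o["grip_force"],o["wrist_force"])
for th in np.linspace(0.17,1.975,12):
    ctrl.movel(list(tab(L,th)+up),q,.15); print(round(th,2),ctrl.get_obs()["wrist_force"].__repr__()[:60],round(ctrl.get_obs()["grip_width"],3))
d=img("scene"); cv2.imwrite("pics/s2.png",d["image"])
print([w(d["T"],r["point"]).round(3) for r in ctrl.mark_of("door_tab","scene")], tab(L,1.975), ctrl.get_obs()["t"])
E
```

```text
f0 1.5394998859177338
False
0.26828231177620215 61.576228737831116 [-0.10857974  5.91849792  0.29758689]
0.17 array([ 2.32124467,  8.74652915, -3.24490017]) 0.267
0.33 array([ 1.76497111,  7.07428623, -3.85533485]) 0.267
0.5 array([ 0.52013314,  6.89306674, -3.25038974]) 0.263
0.66 array([-0.81971362,  6.94798589, -4.39006409]) 0.269
0.83 array([-1.85537442,  5.56482823, -2.68707225]) 0.272
0.99 array([-3.01995968,  5.47161161, -2.7339756 ]) 0.266
1.15 array([-1.84463861,  3.84644507, -3.6680897 ]) 0.27
1.32 array([-1.27775849,  4.7168118 , -4.63360043]) 0.264
1.48 array([ 0.82033512,  5.00917282, -7.80204567]) 0.268
1.65 array([-0.88059292,  2.60075712, -9.4171729 ]) 0.262
1.81 array([  0.02920749,   3.22746272, -12.31008478]) 0.261
1.98 array([-1.22173282, -0.74619591, -9.83016069]) 0.248
[array([0.647, 0.247, 0.348]), array([ 0.45 ,  0.596, -0.001])] [0.66608551 0.24946108 0.34597841] 11.2083
```

View pics/s2.png

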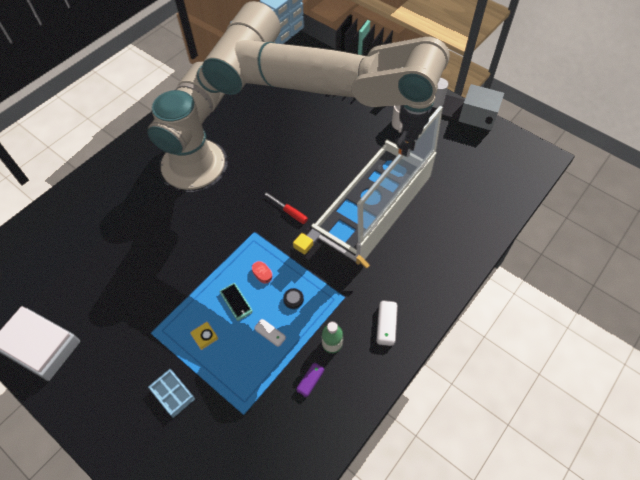

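The scene view shows the door up and nearly vertical, with the tab gripped at about (405,150). The measured tab is slightly short of the goal, so I'll nudge it further against the stop with a force limit before letting go.

```bash
python3 - <<'E'
from h import *
L=np.load("L.npy"); q=down(L[2]+np.pi/2); e=np.array([np.cos(L[2]),np.sin(L[2]),0])
p=np.array(ctrl.get_obs()["ee_pos"]); print(p,tab(L,1.975))
print(ctrl.movel(list(p+e*.02),q,.04,stop_force=18), np.array(ctrl.get_obs()["ee_pos"])-p, ctrl.get_obs()["wrist_force"])
ctrl.wait(.3)
p=np.array(ctrl.get_obs()["ee_pos"])
ctrl.move_gripper(.8); ctrl.wait(.3)
ctrl.movel(list(p+[-.01,0,.08]),q,.15)
ctrl.move_ptp([.50,.18,.42],q)
ctrl.wait(1.0)
d=img("top"); cv2.imwrite("pics/t3.png",d["image"])
print([(w(d["T"],r["point"]).round(3),r["confidence"]) for r in ctrl.mark_of("door_tab","top")], tab(L,1.89))
N={}
for c in ("top","scene","wrist"):
    d=img(c) if c!="top" else d
    ctrl.get_image(c)
    for n in "phone bank puck case cube".split():
        print(c,n,[(w2l(L,w(d["T"],r["point"])).round(3).tolist(),round(r["confidence"],2)) for r in ctrl.mark_of("nest_"+n,c)][:2])
    if c=="scene": print([(w(d["T"],r["point"]).round(3),r["confidence"]) for r in ctrl.mark_of("door_tab","scene")])
    if c=="wrist": cv2.imwrite("pics/w3.png",d["image"])
print(ctrl.get_obs()["t"])
E
```

```text
[0.66548441 0.24917248 0.34862844] [0.66608551 0.24946108 0.34597841]
False [0.01992078 0.00082392 0.00233285] [ 0.48638472 -0.4784791   0.60859431]Traceback (most recent call last):
  File "<stdin>", line 8, in <module>
bench.IKError: the arm cannot follow that straight line within its joint ranges
```

```bash
python3 - <<'E'
from h import *
L=np.load("L.npy"); q=down(L[2]+np.pi/2)
print(ctrl.get_obs()["t"],ctrl.get_obs()["grip_width"],ctrl.get_obs()["wrist_force"])
d=img("scene"); cv2.imwrite("pics/s3.png",d["image"][100:280,280:480].repeat(3,0).repeat(3,1))
print([(w2l(L,w(d["T"],r["point"])).round(3),r["confidence"]) for r in ctrl.mark_of("door_tab","scene")], w2l(L,tab(L,1.89)))
d=img("top")
print([(w2l(L,w(d["T"],r["point"])).round(3),r["confidence"]) for r in ctrl.mark_of("door_tab","top")])
d=img("wrist"); print([(w2l(L,w(d["T"],r["point"])).round(3),r["confidence"]) for r in ctrl.mark_of("door_tab","wrist")])
cv2.imwrite("pics/w3.png",d["image"])
E
```

```text
13.1 0.801788289108945 [-0.34735328 -0.09102882 -0.02354047]
[(array([ 0.071, -0.003,  0.344]), 0.84)] [ 7.48622388e-02 -1.12757026e-17  3.45463927e-01]
[(array([ 0.07 , -0.002,  0.338]), 0.66)]
[(array([ 0.074, -0.005,  0.341]), 0.72), (array([-0.011,  0.01 ,  0.021]), 0.23)]
```

View pics/s3.png

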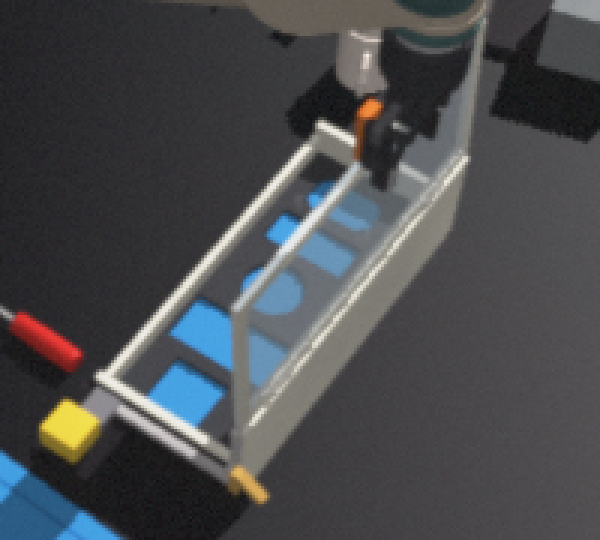

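View pics/w3.png

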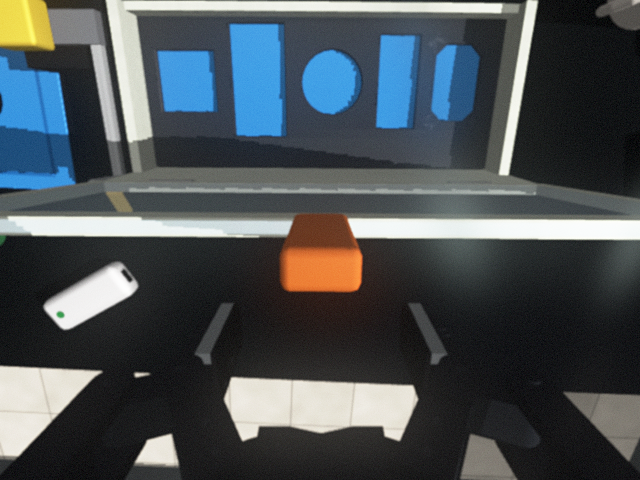

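The tab sits at about 1.87–1.89 rad in all three cameras, which fits the locked rest position. In the wrist view it lies between the open fingers at (320,250). I'll pull straight out towards the robot, then check again that the door hasn't moved.

```bash
python3 - <<'E'
from h import *
L=np.load("L.npy"); q=down(L[2]+np.pi/2)
p=np.array(ctrl.get_obs()["ee_pos"]); e=np.array([np.cos(L[2]),np.sin(L[2]),0])
print(ctrl.movel(list(p-e*.13),q,.15,stop_force=15))
ctrl.movel(list(p-e*.17+[0,-.04,.03]),q,.2)
for c in ("scene","top","wrist"):
    d=img(c)
    print(c,"tab",[(w2l(L,w(d["T"],r["point"])).round(3),round(r["confidence"],2)) for r in ctrl.mark_of("door_tab",c)][:1])
    for n in "phone bank puck case cube".split():
        print(c,n,[(w2l(L,w(d["T"],r["point"])).round(3).tolist(),round(r["confidence"],2)) for r in ctrl.mark_of("nest_"+n,c)][:2])
    if c!="wrist": 
        for n in "phone bank puck case cube".split():
            print(c,n,[(w(d["T"],r["point"]).round(3).tolist(),round(r["confidence"],2)) for r in ctrl.mark_of(n,c)][:3])
print(ctrl.get_obs()["t"])
E
```

```text
False
scene tab [(array([ 0.069, -0.003,  0.347]), 0.6)]
scene phone [([-0.011, -0.073, 0.02], 0.83)]
scene bank [([-0.011, 0.088, 0.026], 0.63)]
scene puck [([-0.009, 0.009, 0.018], 0.75), ([-0.05, -0.283, 0.102], 0.61)]
scene case [([-0.011, 0.151, 0.018], 0.88), ([-0.011, 0.012, 0.02], 0.24)]
scene cube [([-0.01, -0.156, 0.023], 0.64), ([0.073, -0.002, 0.344], 0.28)]
scene phone [([0.477, -0.281, 0.01], 0.79), ([0.367, 0.054, -0.004], 0.73)]
scene bank [([0.853, -0.063, 0.019], 0.69), ([0.789, -0.326, 0.011], 0.68), ([0.62, -0.291, 0.015], 0.6)]
scene puck [([0.599, -0.174, 0.015], 0.85)]
scene case [([0.475, -0.167, 0.015], 0.82), ([0.617, -0.29, 0.015], 0.38)]
scene cube [([0.479, -0.409, 0.014], 0.59), ([0.475, -0.168, 0.016], 0.33)]
top tab [(array([0.075, 0.002, 0.339]), 0.66)]
top phone [([0.091, 0.001, 0.134], 0.62)]
top bank []
top puck [([-0.009, 0.008, 0.022], 0.92), ([0.092, 0.0, 0.135], 0.47)]
top case [([-0.006, 0.155, 0.019], 0.61)]
top cube [([-0.007, -0.153, 0.021], 0.89), ([-0.216, -0.179, 0.004], 0.4)]
top phone [([0.473, -0.283, 0.01], 0.83)]
top bank [([0.854, -0.062, 0.02], 0.77), ([0.612, -0.289, 0.019], 0.76), ([0.577, 0.096, 0.021], 0.73)]
top puck [([0.598, -0.171, 0.016], 0.62)]
top case [([0.472, -0.161, 0.015], 0.85), ([0.565, 0.255, 0.02], 0.63)]
top cube [([0.482, -0.411, 0.018], 0.57)]
wrist tab []
wrist phone [([-0.01, -0.072, 0.018], 0.87), ([-0.008, 0.084, 0.02], 0.62)]
wrist bank [([-0.011, 0.083, 0.018], 0.96), ([0.09, -0.005, 0.132], 0.23)]
wrist puck [([-0.009, 0.009, 0.022], 0.85)]
wrist case [([-0.007, 0.151, 0.021], 0.65)]
wrist cube [([-0.012, -0.161, 0.023], 0.78)]
16.4417
```

The door is holding and the nests are found. Next I'll take a wrist view over the mat to measure the devices, one over the locker to measure the nests, and two touches on bare mat to learn the real fingertip reach when partly open.

```bash
cat >> h.py <<'E'
H=dict(phone=.016,bank=.024,puck=.022,case=.024,cube=.026); DX=dict(phone=(.110,.052),bank=(.09,.036),puck=(.06,.06),case=(.072,.042),cube=(.056,.056))
NL=dict(cube=-.157,phone=-.073,puck=.0085,bank=.084,case=.152)
MAT=.002
def device(d,n,near=None,r=.12):
    "top-face rectangle of device n in the newest wrist picture d: centre xy, yaw of long side, size"
    W=cloud(d); best=None
    for s in ctrl.silhouettes(n,"wrist"):
        m=s["mask"]; P=W[m]; P=P[np.isfinite(P[:,0])]
        if len(P)<60: continue
        top=np.median(np.sort(P[:,2])[-len(P)//2:]); P=P[abs(P[:,2]-top)<.005]
        rc=cv2.minAreaRect((P[:,:2]*1000).astype(np.float32)); c=np.array(rc[0])/1000; (a,b),ang=rc[1],np.deg2rad(rc[2])
        if b>a: a,b,ang=b,a,ang+np.pi/2
        if near is not None and np.linalg.norm(c-near)>r: continue
        if best is None or s["confidence"]>best["conf"]: best=dict(c=c,yaw=(ang+np.pi/2)%np.pi-np.pi/2,size=(a/1000,b/1000),top=top,conf=s["confidence"])
    return best
E
python3 - <<'E'
from h import *
L=np.load("L.npy")
ctrl.move_ptp([.46,-.10,.36],down(np.pi/2)); ctrl.move_ptp([.46,-.28,.40],down(np.pi/2))
d=img("wrist"); print("cam",d["T"].round(3).tolist(), np.array(d["K"])[0].round(0)); cv2.imwrite("pics/w4.png",d["image"])
W=cloud(d); bl=(d["image"][...,0]>150)&(d["image"][...,2]<90); print("mat z",np.nanmedian(W[...,2][bl]))
for n in H:
    print(n,device(d,n,near=(.54,-.28),r=.2), [w(d["T"],r["point"]).round(3).tolist() for r in ctrl.mark_of(n,"wrist")][:2])
ctrl.move_ptp([.56,-.44,.12],down(np.pi/2))
for g in (.62,.42):
    ctrl.move_gripper(g)
    ctrl.movel([.56,-.44,.05],down(np.pi/2),.1); hit=ctrl.movel([.56,-.44,.012],down(np.pi/2),.03,stop_force=5); o=ctrl.get_obs(); print(g,o["grip_width"],hit,o["ee_pos"][2])
    ctrl.movel([.56,-.44,.06],down(np.pi/2),.15)
ctrl.move_gripper(1); print(ctrl.get_obs()["t"])
E
```

```text
cam [[-0.002, -0.948, -0.319, 0.378], [1.0, -0.002, 0.0, -0.281], [-0.001, -0.319, 0.948, 0.52], [0.0, 0.0, 0.0, 1.0]] [359.   0. 320.]
mat z 0.002360104700541099
phone {'c': array([ 0.47258762, -0.28298877]), 'yaw': np.float64(-0.304240854511197), 'size': (0.10873876190185547, 0.051592456817626954), 'top': np.float64(0.01964816123718638), 'conf': 0.74} [[0.473, -0.282, 0.01]]
bank {'c': array([ 0.61459088, -0.29357153]), 'yaw': np.float64(0.03371050529887243), 'size': (0.08883441925048828, 0.03493681335449219), 'top': np.float64(0.026465002335558263), 'conf': 0.96} [[0.614, -0.294, 0.011], [0.788, -0.325, 0.008]]
puck {'c': array([ 0.59785559, -0.173411  ]), 'yaw': np.float64(-0.30196198756641657), 'size': (0.058437335968017576, 0.05800275421142578), 'top': np.float64(0.024910915547581458), 'conf': 0.64} [[0.597, -0.173, 0.014]]
case {'c': array([ 0.47008374, -0.16656635]), 'yaw': np.float64(-0.19086049952659945), 'size': (0.07184025573730468, 0.042582611083984374), 'top': np.float64(0.026704099917637086), 'conf': 0.89} [[0.47, -0.168, 0.012]]
cube {'c': array([ 0.47831888, -0.41485461]), 'yaw': np.float64(1.318531588330449), 'size': (0.05601868438720703, 0.05538806533813476), 'top': np.float64(0.029752682108552753), 'conf': 0.92} [[0.477, -0.416, 0.011]]
0.62 0.6196645981214759 True 0.021516674262048688
0.42 0.4222869194141521 True 0.02406365738729497
25.0167
```

View pics/w4.png

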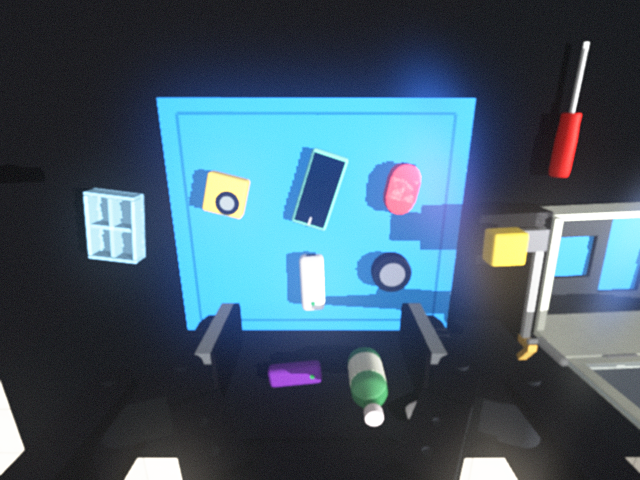

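The wrist view shows the cube (227,195), phone (321,190), case (403,190), bank (313,280) and puck (391,272). All measured sizes match the specification within about 2 mm, and the mat is 2.4 mm high. Next I'll measure the nests and place the phone.

```bash
cat >> h.py <<'E'
MATZ=.0024
reach=lambda g: .0191+(.62-g)*.0127
def nests(d,L):
    "blue nest floors in wrist picture d, local coords, corrected for the hidden rim strip"
    W=cloud(d); hsv=cv2.cvtColor(d["image"],cv2.COLOR_BGR2HSV)
    m=(hsv[...,0]>95)&(hsv[...,0]<120)&(hsv[...,1]>120)&(abs(W[...,2]-.02)<.01)
    c,s=np.cos(L[2]),np.sin(L[2]); X=W[...,0]-L[0]; Y=W[...,1]-L[1]; lx=c*X+s*Y; ly=-s*X+c*Y
    m&=(abs(lx)<.08)&(abs(ly)<.2)
    m=cv2.morphologyEx(m.astype(np.uint8),cv2.MORPH_OPEN,np.ones((3,3)))
    cam=w2l(L,d["T"][:3,3]); out={}
    k,lab,st,_=cv2.connectedComponentsWithStats(m)
    for i in range(1,k):
        if st[i,4]<150: continue
        P=np.c_[lx[lab==i],ly[lab==i]]; rc=cv2.minAreaRect((P*1000).astype(np.float32)); ce=np.array(rc[0])/1000
        ce=ce+.0035*(cam[:2]-ce)/(cam[2]-.02)
        n=min(NL,key=lambda n:abs(NL[n]-ce[1])); out[n]=(ce,np.round(rc[1],1),round(rc[2],1))
    return out
def go(p,yaw,ptp=True):
    "tool down, closing line along yaw (mod pi), choosing the wrist turn nearest the present"
    best=None; q0=np.array(ctrl.get_obs()["q"])
    for y in (yaw,yaw+np.pi):
        s=ctrl.solve_ik(list(p),down(y))
        if s is not None:
            k=abs(s[5]-q0[5])+ (10 if abs(s[5])>2.7 else 0)
            if best is None or k<best[0]: best=(k,y)
    ctrl.move_ptp(list(p),down(best[1])); return best[1]
def look_mat():
    go([.46,-.28,.40],np.pi/2); return img("wrist")
GX=("cube","puck")  # gripped along the locker's x
def pick(n,L,dev,htip=.009):
    wd=DX[n][1]; g=wd/.085; z=MATZ+htip+reach(g)
    yaw=dev["yaw"]+np.pi/2
    if n=="puck": yaw=0.
    x,y=dev["c"]
    ctrl.move_gripper(min(1,(wd+.024)/.085))
    ya=go([x,y,.11],yaw); hit=ctrl.movel([x,y,z],down(ya),.12,stop_force=12)
    if hit: print("HIT",ctrl.get_obs()["ee_pos"]); return None
    ctrl.move_gripper(0); o=ctrl.get_obs(); print(n,"grip",round(o["grip_width"]*85,1),"mm F",round(o["grip_force"],1))
    ctrl.movel([x,y,.2],down(ya),.25); o=ctrl.get_obs(); print("lifted",round(o["grip_width"]*85,1),round(o["wrist_force"][2],2))
    return z
def place(n,L,nest,z):
    p=l2w(L,(nest[0],nest[1],0)); yaw=L[2]+(0 if n in GX else np.pi/2)
    ya=go([p[0],p[1],.2],yaw); o=ctrl.get_obs(); g=o["grip_width"]; print("above",round(g*85,1),round(o["wrist_force"][2],2))
    if abs(g*.085-DX[n][1])>.006: print("LOST?"); return False
    zt=z-MATZ+.020
    ctrl.movel([p[0],p[1],zt+.025],down(ya),.2)
    hit=ctrl.movel([p[0],p[1],zt-.001],down(ya),.03,stop_force=5); print("down",hit,round(ctrl.get_obs()["ee_pos"][2]-zt,4))
    ctrl.move_gripper(min(1,g+.10)); ctrl.wait(.2)
    ctrl.movel([p[0],p[1],.2],down(ya),.2); return True
E
python3 - <<'E'
from h import *
L=np.load("L.npy")
ctrl.movel([.56,-.44,.2],None,.3); ctrl.move_ptp([.47,-.1,.32],down(np.pi/2))
go(l2w(L,(-.03,0,.38)),L[2]+np.pi/2)
N=nests(img("wrist"),L)
for n,v in N.items(): print(n,v)
dv=look_mat(); dev=device(dv,"phone",near=(.54,-.28),r=.2); print(dev)
np.save("N.npy",{n:v[0] for n,v in N.items()},allow_pickle=True)
z=pick("phone",L,dev,.0085); print(z,ctrl.get_obs()["t"])
E
```

```text
phone (array([-0.01154478, -0.04633131]), array([119.3,  10. ]), 0.1)
bank (array([-0.00973917,  0.10284015]), array([17.7, 98.7]), 83.2)
case (array([-0.01052836,  0.14949067]), array([81.2, 50.4]), 2.8)
cube (array([-0.01214128, -0.12485685]), array([64.4, 10.2]), 0.2)
puck (array([-0.00918765,  0.03083558]), array([26.2, 65.4]), 84.4)
{'c': array([ 0.47299832, -0.2829072 ]), 'yaw': np.float64(-0.3106145979480841), 'size': (0.10888027954101563, 0.05158218002319336), 'top': np.float64(0.01967136034063921), 'conf': 0.82}
phone grip 49.3 mm F 62.9
lifted 49.5 -1.91
0.030104588235294116 33.8
```

The phone is held. The nest floors came out split, probably by a shadow, so I'll merge the pieces and measure again from above the locker before placing.

```bash
cat >> h.py <<'E'
def nests2(d,L):
    W=cloud(d); hsv=cv2.cvtColor(d["image"],cv2.COLOR_BGR2HSV)
    m=(hsv[...,0]>95)&(hsv[...,0]<120)&(hsv[...,1]>120)&(abs(W[...,2]-.02)<.012)
    c,s=np.cos(L[2]),np.sin(L[2]); X=W[...,0]-L[0]; Y=W[...,1]-L[1]; lx=c*X+s*Y; ly=-s*X+c*Y
    m&=(abs(lx+.01)<.067)&(abs(ly)<.2)
    m=cv2.morphologyEx(m.astype(np.uint8),cv2.MORPH_OPEN,np.ones((3,3)))>0
    cam=w2l(L,d["T"][:3,3]); out={}
    NW=dict(cube=.064,phone=.060,puck=.068,bank=.044,case=.050)
    for n in NL:
        k=m&(abs(ly-NL[n])<NW[n]/2+.007)
        if k.sum()<150: continue
        x,y=lx[k],ly[k]; lo=np.array([np.percentile(x,.5),np.percentile(y,.5)]); hi=np.array([np.percentile(x,99.5),np.percentile(y,99.5)])
        ce=(lo+hi)/2; ce=ce+.0035*(cam[:2]-ce)/(cam[2]-.02); out[n]=(ce,(hi-lo).round(4))
    return out,m
E
python3 - <<'E'
from h import *
L=np.load("L.npy")
go([.47,-.08,.32],np.pi/2)
go(l2w(L,(-.06,.03,.40)),L[2]+np.pi/2)
d=img("wrist"); N,m=nests2(d,L)
for n,v in N.items(): print(n,v)
im=d["image"].copy(); im[m]=(0,0,255); cv2.imwrite("pics/w5.png",im)
for n in "phone bank puck case cube".split():
    print(n,[(w2l(L,w(d["T"],r["point"])).round(4).tolist(),round(r["confidence"],2)) for r in ctrl.mark_of("nest_"+n,"wrist")][:2])
print(ctrl.get_obs()["grip_width"]*85,ctrl.get_obs()["t"])
E
```

```text
cube (array([-0.01303652, -0.1530338 ]), array([0.0653, 0.0641]))
phone (array([-0.01238473, -0.07309854]), array([0.1186, 0.059 ]))
bank (array([-0.0547841 ,  0.08446878]), array([0.0111, 0.044 ]))
case (array([-0.01032508,  0.14953783]), array([0.0788, 0.0509]))
phone [([-0.0137, -0.0725, 0.0192], 0.66), ([-0.0626, 0.0282, 0.3762], 0.19)]
bank [([-0.0575, -0.2835, 0.1002], 0.26)]
puck []
case [([-0.0102, 0.1514, 0.0185], 0.94)]
cube [([-0.011, -0.1587, 0.0206], 0.61)]
49.288977743428006 36.3917
```

View pics/w5.png

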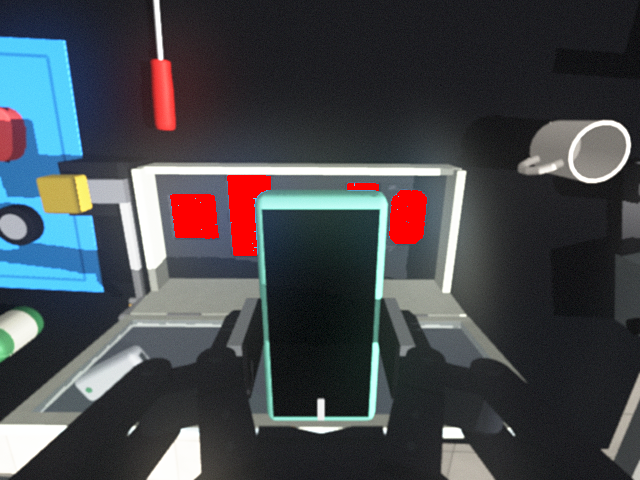

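The wrist view shows the phone held straight. The free nest floors are masked in red (cube 195,215; case 408,217), and the fully visible ones measure as specified. Placing the phone.

```bash
python3 - <<'E'
from h import *
L=np.load("L.npy"); 
nl=l2w(L,(-.0122,-.073,0)); L=L.copy()
print(place("phone",L,(-.0122,-.073),.0301))
go(l2w(L,(-.04,0,.40)),L[2]+np.pi/2)
d=img("wrist"); N,m=nests2(d,L)
for n,v in N.items(): print(n,v)
for n in ("phone",):
    r=device(d,n); print(r, r and w2l(L,[*r["c"],r["top"]]))
im=d["image"][130:330,80:560].copy(); cv2.imwrite("pics/w6.png",cv2.resize(im,None,fx=1.6,fy=1.6))
d=look_mat()
for n in H: print(n,device(d,n,near=(.54,-.28),r=.2))
print(ctrl.get_obs()["t"])
E
```

```text
above 49.8 -2.17
down True 0.0011
True
cube (array([-0.01271621, -0.15286104]), array([0.0646, 0.0648]))
phone (array([-0.01213007, -0.07077735]), array([0.1193, 0.0585]))
puck (array([-0.01167734,  0.00986529]), array([0.0666, 0.0667]))
bank (array([-0.01147446,  0.0838588 ]), array([0.0994, 0.0458]))
case (array([-0.00981389,  0.14895058]), array([0.0787, 0.0509]))
{'c': array([0.56334064, 0.16852696]), 'yaw': np.float64(0.05636498055606487), 'size': (0.108376708984375, 0.0520105094909668), 'top': np.float64(0.03667393215266951), 'conf': 0.64} [-0.01401946 -0.0751347   0.03667393]
phone None
bank {'c': array([ 0.61458191, -0.29387671]), 'yaw': np.float64(0.031140929353974167), 'size': (0.08699021911621094, 0.03464556121826172), 'top': np.float64(0.02645400980044252), 'conf': 0.73}
puck {'c': array([ 0.59775171, -0.17330438]), 'yaw': np.float64(0.0774942260062661), 'size': (0.058701950073242186, 0.05794348526000977), 'top': np.float64(0.024843313646027015), 'conf': 0.87}
case {'c': array([ 0.46975031, -0.16681764]), 'yaw': np.float64(-0.15624366641331378), 'size': (0.07081044769287109, 0.042338775634765624), 'top': np.float64(0.02674854038622232), 'conf': 0.77}
cube {'c': array([ 0.47811777, -0.41461349]), 'yaw': np.float64(1.3152423180680919), 'size': (0.05589979934692383, 0.05491616058349609), 'top': np.float64(0.02979420708277153), 'conf': 0.86}
43.3667
```

View pics/w6.png

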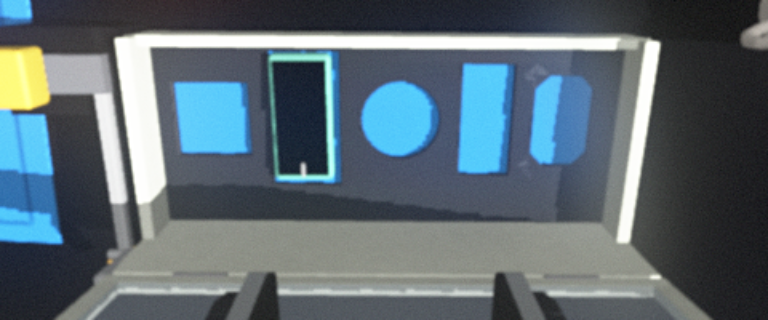

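The phone lies in its nest at crop (303,118), flat, with its top at 36.7 mm. The remaining nests are now cleanly measured, so I'll do the bank and the case next, checking after each.

```bash
cat >> h.py <<'E'
NN=dict(cube=(-.0128+.0015,-.153),puck=(-.0117+.0015,.0099),bank=(-.0115+.001,.084+.0015),case=(-.010+.001,.149+.0015))
def run(n,L):
    d=look_mat(); dev=device(d,n,near=(.54,-.28),r=.2); 
    if dev is None: print("not seen",n); return False
    print(n,dev["c"].round(4),round(dev["yaw"],3),np.round(dev["size"],4))
    if abs(dev["size"][0]-DX[n][0])>.006 or abs(dev["size"][1]-DX[n][1])>.006: print("SIZE"); return False
    z=pick(n,L,dev)
    if z is None: return False
    o=ctrl.get_obs()
    if abs(o["grip_width"]*.085-DX[n][1])>.006: print("GRASP?"); return False
    go([.47,-.06,.25],L[2]+(0 if n in GX else np.pi/2))
    if not place(n,L,NN[n],z): return False
    go(l2w(L,(-.04,0,.40)),L[2]+np.pi/2); d=img("wrist"); cv2.imwrite(f"pics/after_{n}.png",cv2.resize(d["image"][130:330,80:560],None,fx=1.6,fy=1.6))
    r=device(d,n,near=L[:2],r=.25)
    if r is None: print("unseen after"); return False
    l=w2l(L,[*r["c"],r["top"]]); off=l[:2]-NN[n]; print("PLACED",n,"off",off.round(4),"top",l[2].round(4),"want",.02+H[n],"yaw",round(r["yaw"]-L[2],3),"t",ctrl.get_obs()["t"])
    return abs(off).max()<.006 and abs(l[2]-.02-H[n])<.005
E
python3 - <<'E'
from h import *
L=np.load("L.npy")
for n in ("bank","case"):
    if not run(n,L): print("STOP",n); break
E
```

```text
bank [ 0.6149 -0.2936] 0.039 [0.0883 0.0345]
bank grip 34.0 mm F 62.4
lifted 34.2 -2.75
above 34.1 -1.58
down True 0.0011
PLACED bank off [-0.0006 -0.0025] top 0.0435 want 0.044 yaw -0.005 t 53.5583
case [ 0.4698 -0.1666] -0.194 [0.0709 0.0423]
case grip 40.6 mm F 61.8
lifted 40.5 -0.77
above 40.5 -0.69
down True 0.0008
PLACED case off [-0.0017 -0.0025] top 0.0436 want 0.044 yaw -0.0 t 65.2917
```

```bash
python3 - <<'E'
from h import *
L=np.load("L.npy")
for n in ("cube","puck"):
    if not run(n,L): print("STOP",n); break
E
```

```text
cube [ 0.4785 -0.4149] 1.315 [0.0561 0.056 ]
cube grip 54.3 mm F 66.2
lifted 54.4 -1.4
above 54.8 -0.97
down True 0.001
PLACED cube off [-0.0021  0.0006] top 0.0467 want 0.046 yaw -1.568 t 77.4833
puck [ 0.598  -0.1732] 0.791 [0.0585 0.0581]
puck grip 57.2 mm F 64.8
lifted 57.6 -1.88
above 57.4 -0.53
down True 0.0013
PLACED puck off [-0.001   0.0002] top 0.0425 want 0.041999999999999996 yaw 0.02 t 89.85
```

View pics/after_puck.png

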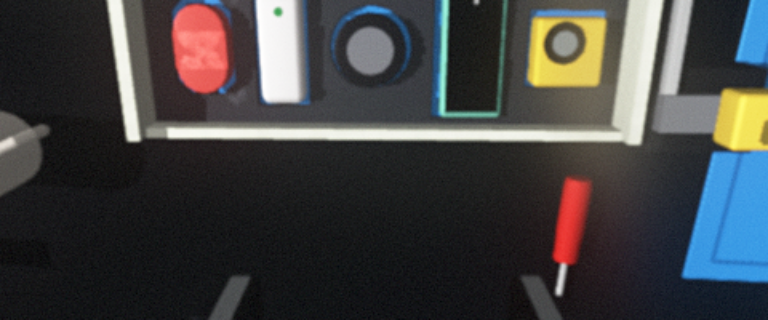

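All five devices sit flat in their nests in this view, which is flipped: case (202,47), bank (282,55), puck (370,48), phone (470,60), cube (566,50). Now the release pad: I'll press it with closed fingers, toward its outer side so the arm stays clear of the door, and watch the tab while holding.

```bash
cat >> h.py <<'E'
def theta(L,c):
    d=img(c); r=[w2l(L,w(d["T"],k["point"])) for k in ctrl.mark_of("door_tab",c)]
    r=[p for p in r if abs(np.hypot(p[0]-.09,p[2]-.132)-.214)<.03 and abs(p[1])<.03]
    return None if not r else .39+np.arctan2(r[0][2]-.132,.09-r[0][0])
E
python3 - <<'E'
from h import *
L=np.load("L.npy"); p=l2w(L,(-.055,-.290,0)); print(p)
ctrl.move_gripper(0)
go([.45,.0,.36],L[2]+np.pi/2); ya=go([p[0],p[1],.22],L[2]+np.pi/2)
d=img("scene"); print("pad",[(w(d["T"],r["point"]).round(3),round(r["confidence"],2)) for r in ctrl.mark_of("release_pad","scene")][:2]," th",theta(L,"scene"),theta(L,"top"))
q=down(ya)
ctrl.movel([p[0],p[1],.145],q,.15)
hit=ctrl.movel([p[0],p[1],.105],q,.025,stop_force=13); o=ctrl.get_obs(); z=o["ee_pos"][2]; print(hit,z,o["wrist_force"],o["t"])
th=None
for i in range(25):
    ctrl.wait(.2); a,b=theta(L,"scene"),theta(L,"top"); o=ctrl.get_obs(); print(round(o["t"],2),a,b,np.round(o["wrist_force"][2],1))
    v=[k for k in (a,b) if k is not None]
    if v and max(v)<1.45: break
E
```

```text
[ 0.53429227 -0.04827409  0.        ]
pad [(array([ 0.539, -0.041,  0.102]), 0.57)]  th 1.8743742487496875 1.8709182388594767
True 0.11191260193964132 [-2.76782817 -0.24505994  6.53421573] 94.4
94.8 1.5576927042968336 1.4884334515237354 7.4
95.2 1.1894403492653498 1.0712503192946605 6.7
```

The door went below 1.55 rad while I held the pad. I'll lift off, retreat, wait for it to shut, and check.

```bash
python3 - <<'E'
from h import *
L=np.load("L.npy"); o=ctrl.get_obs(); p=np.array(o["ee_pos"])
ctrl.movel(list(p+[0,0,.06]),None,.2); ctrl.movel([.44,-.22,.28],None,.25)
for i in range(12):
    ctrl.wait(.7); a,b=theta(L,"scene"),theta(L,"top"); print(round(ctrl.get_obs()["t"],1),a,b)
    if i>3 and a is not None and b is not None and max(a,b)<.06: break
d=img("scene"); im=d["image"][120:360,160:480]; cv2.imwrite("pics/s9.png",cv2.resize(im,None,fx=2.4,fy=2.4,interpolation=cv2.INTER_CUBIC))
print("pad",[w(d["T"],r["point"]).round(3) for r in ctrl.mark_of("release_pad","scene")][:1], ctrl.get_obs()["wrist_force"])
for n in "driver cleaner screws mug".split(): print(n,[w(d["T"],r["point"]).round(3) for r in ctrl.mark_of(n,"scene")][:1])
E
```

```text
97.6 -0.01418330006358276 -0.028114597606970992
98.5 -0.0152135235046863 -0.028816368294609207
99.4 -0.0002421316348007463 -0.03362934027539055
100.3 -0.017005457554795433 -0.030652075571545923
101.2 -0.0013941099513359312 -0.016882466655208594
pad [array([ 0.535, -0.044,  0.101])] [ 0.28325227  0.18513879 -1.04394542]
driver [array([ 0.37 ,  0.057, -0.005])]
cleaner [array([ 0.771, -0.206, -0.002])]
screws [array([ 0.524, -0.579,  0.   ])]
mug [array([0.453, 0.594, 0.003])]
```

View pics/s9.png

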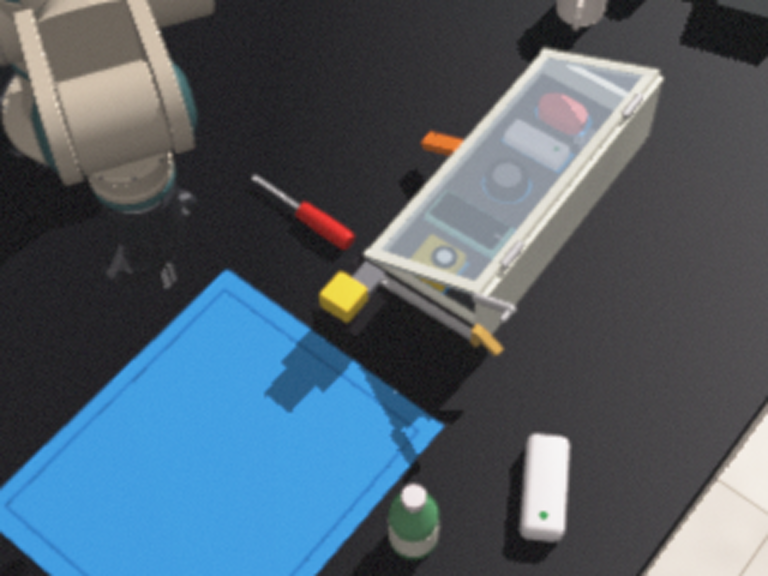

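The door is shut over all five devices, visible through it from (440,255) to (563,113). The mat is empty, the pad has sprung back, and the bystanders haven't moved. Handing in.

```bash
python3 -c "
from bench import ctrl
print(ctrl.hand_in())"
```

```text
the job is handed in; nothing more can be done
None
```

Handed in at about 101 s of robot time: all five devices (phone, bank, puck, case and cube) lie flat in their nests, the door was released and is fully shut over them, and the screwdriver, bottle, screw tray and mug were not moved; no verdict came back from the hand-in.

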